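# Refit the plunger spring of a washed sauce pump

### The arm

A 6-joint arm with a two-finger parallel gripper is mounted at the origin on the work surface. World frame = base frame: x ahead of the robot, y to its left, z up, the work surface at z = 0. Lengths are in m, angles in rad, forces in N, time in s.
With the tool pointing down it reaches from about 0.425 to 0.95 m from the base axis. Payload 14.7 kg.
Tool frame: the origin (TCP) lies at the very end of the fingers, on their centre line; the grasp point (between the pads) lies 19 mm behind it; z points along the fingers, x is the direction in which the jaws open and shut, and the axes are right-handed (so a half turn about z gives the same grasp; the last joint's range is limited). The gripper opens to 85 mm and grips with 20 to 120 N. Pads are 22 mm wide; open, the fingers measure 114 mm over their backs; the gripper's body (76 mm by 85 mm) begins 54 mm behind the grasp point. The pads swing forward as they close: fully open they stand 13 mm farther back than shut.
Start: joints at [1.226, 0.48, 1.596, -0, 1.065, -0.047], TCP at [0.191, 0.621, 0.231] pointing down, gripper open.
Joint ranges: [-2.75, 2.75], [-0.82, 2.05], [0.23, 2.67], [-1.56, 4.7], [0.09, 2.69], [-2.92, 2.92]. Speed limits (rad/s): [1.89, 1.89, 2.39, 3.01, 3.01, 3.01].

### API

Orientations are given as a unit quaternion [x, y, z, w].
In Python, from cell import read_state, viewer, ticket gives the robot as it stands.
- The arm moves only by the tool step_arm, never from a script. Its arguments are lists of equal length, an entry for each row: "xyz": the shift along the tool's x, y, z in cm, a list of three; "dr": the turn, a rotation vector about the tool's x, y, z in degrees, a list of three; "gripper": the opening, from -1 (shut) to 1 (fully open). A call has 1 to 8 rows; each row is the pose to reach, as a shift and turn from the pose commanded when the call began, along the tool's axes at that moment; what a row does not reach only later rows make up. A row lasts 1/12 s, in which the tool goes at most 41.7 mm and 7.16 degrees, less where a joint would pass 70% of its speed; a pose out of reach is approached as far as the arm can. A call with a gripper value outside its range is refused whole. The fingers move at their own pace and stop on an object; "grip_force" is the grip in N (left out, the last holds). Time passes only in rows, so rows that repeat a pose let the fingers close. It gives the time, the measured TCP pose, the force and the opening at its end, in the units of the state.
- read_state(): the state, without advancing time (a new reading comes with each control period).
- viewer.read_camera(name): name is "side" or "top"; returns (picture, depth): 420x560x3 uint8, blue, green, red; 420x560 float32, m along the optical axis (not along the pixel's ray), 0 where there is no reading.
- viewer.get_calibration(name): a dict with "fov_y" (degrees; the focal length in pixels is half the picture's height over the tangent of half this angle, whatever the lens; pixels are square), "cx", "cy" (the principal point, pixels), "rvec" (rotation vector, rad) and "tvec" (3), from world to camera coordinates, as OpenCV has them. Camera axes: x right, y down, z forward; pixel columns grow to the right and rows downward; lengths in m; the calibration is good to about 2 mm. A picture is of the moment at which its call begins. get_calibration takes no time and is no camera call.
- ticket.job_done(): hands the job in, once; it reports no verdict.
The state is a dict: "time": time; "joints": joint angles; "qvel": joint speeds; "tau": joint torques, N m; "ee_pos": TCP position; "tool_rot": TCP orientation; "ft_force": force on the tool from outside, world axes, zero at the start; "torque": the same for the moment, N m; "gripper_width": finger opening in m.
Only numpy, scipy, OpenCV 4.12 (cv2) and the standard library are available. Lean on these libraries where they do the work, as an engineer would, in place of code of your own. Each camera call takes 0.05 s, during which the arm holds its last target. There are 200 camera calls.

### The job

One of the two washed sauce pumps still lacks its return spring. Take the tall coil spring that stands loose on the counter, thread it over the end of the bare plunger rod and ease it down, without letting it drop, until it stands upright and fully seated on the pump's collar; if a coil snags, back off a little, twist slightly and go on. Then let go, and leave the short spring where it is.

Things in the scene. Friction and masses are not known exactly. Their poses are not given: they have to be found in the camera images.
- spring: the tall loose coil spring of dark steel wire, standing upright on the counter: 80 mm long, 42 mm outside, 32 mm inside diameter, wire 5 mm, 8 turns with flat closed ends, about 0.11 kg. It is stiff: its coils do not give when gripped from the sides or pressed. Origin at mid-length on its axis (40 mm from either end); z along the axis; the two ends are alike and its yaw does not matter
- short_spring: the other loose spring, a bystander: same wire and diameters but only 40 mm long, standing upright. Origin at mid-length on its axis
- pump: the pump without a spring, fixed to the counter: a steel pot 108 mm across with a white lid 114 mm across (lid's top 51 mm up) and on it a white collar 52 mm across whose top, the spring's seat, is 65 mm up. A bare upright steel rod of 14 mm diameter rises on the axis to 155 mm, its last 10 mm tapered to 6 mm. Origin at the centre of the pot's underside, on the counter; z up along the rod; a thin spout 65 mm up at most points to x and reaches 111 mm out
- pump_done: the second pump, the same in all sizes and also fixed, whose rod already carries its own spring (a bystander). Origin and axes as for the other
Mind the look-alikes: they are no part of the job. Leave any orange or turquoise look-alike of the pump alone.

How it is judged:
By the outcome, as a careful person would: the job done as asked, in the order asked, and still so for the second after the job is handed in, with the robot touching nothing.
It also fails if it takes over 43 s, if anything falls off the work surface, if the arm or the gripper's body presses on something with over 40 N, if the wrist force passes 120 N, or if a joint passes its speed limit or range.

## Working session

There is one attempt and no reset: what is moved stays moved. The work goes in short steps, Python scripts to look and compute and a tool call to move; the robot and the scene stay as the last step left them, time stands still between calls to the robot, and variables do not carry over. Pictures are saved under pics/ and viewed, about 8 in all and at most 12, crops included, and the job is handed in when it is done.

Besides the shell and the picture viewer there is one more tool, called after "Emit:" by a JSON object that holds its "method" and its "body". step_arm: Moves the arm, as the interface text tells. Its arguments: {"type":"object","properties":{"xyz":{"type":"array","items":{"type":"array","items":{"type":"number"}}},"dr":{"type":"array","items":{"type":"array","items":{"type":"number"}}},"gripper":{"type":"array","items":{"type":"number"}},"grip_force":{"type":"number"}},"required":["xyz","dr","gripper"]}

```bash
mkdir -p pics
cat > h.py <<'E'
import numpy as np,cv2
from cell import read_state,viewer,ticket
def cam(n):
    c=viewer.get_calibration(n);f=210/np.tan(np.radians(c["fov_y"])/2)
    R=cv2.Rodrigues(np.array(c["rvec"],float))[0];t=np.array(c["tvec"],float).ravel()
    return f,c["cx"],c["cy"],R,t
def ray(n,u,v):
    f,cx,cy,R,t=cam(n);d=R.T@np.array([(u-cx)/f,(v-cy)/f,1.]);return -R.T@t,d
def onz(n,u,v,z):
    o,d=ray(n,u,v);return o+d*(z-o[2])/d[2]
def proj(n,p):
    f,cx,cy,R,t=cam(n);q=R@np.array(p)+t;return f*q[0]/q[2]+cx,f*q[1]/q[2]+cy
def cloud(n,dep):
    f,cx,cy,R,t=cam(n);v,u=np.mgrid[:420,:560];P=np.stack([(u-cx)/f*dep,(v-cy)/f*dep,dep],-1)
    return (P-t)@R
E
python3 - <<'E'
from h import *
for n in("side","top"):
    im,d=viewer.read_camera(n);cv2.imwrite(f"pics/{n}1.png",im);np.savez(f"{n}1.npz",im=im,d=d)
    print(viewer.get_calibration(n),ray(n,280,210)[0])
print(read_state())
E
```

```text
{'fov_y': 54.11337712568615, 'cx': 280.96386464356914, 'cy': 203.33228419174492, 'rvec': array([ 2.20465578, -0.29772725,  0.1716664 ]), 'tvec': array([-0.4109442 ,  0.19997272,  0.85173457])} [ 0.23138543 -0.6459229   0.6808527 ]
{'fov_y': 47.06185596426164, 'cx': 280.12580776600237, 'cy': 207.8465298164059, 'rvec': array([ 2.16160259, -2.14754681,  0.12217921]), 'tvec': array([0.13004658, 0.44043292, 1.52169826])} [0.25144382 0.11916075 1.56493949]
{'time': 0.1, 'joints': array([ 1.22638829e+00,  4.80785418e-01,  1.59678193e+00, -3.35017756e-05,
        1.06509313e+00, -4.66095333e-02]), 'qvel': array([ 0.00133345, -0.00135669, -0.00019997, -0.00010364,  0.00143239,
        0.0009488 ]), 'tau': array([ 8.73949175e-04, -9.52258801e+01, -4.31039321e+01, -3.87034413e-05,
        5.27904966e-03, -1.43383852e-05]), 'ee_pos': array([0.19059819, 0.6210603 , 0.23073677]), 'tool_rot': array([ 8.04176729e-01,  5.94390026e-01, -4.35535281e-04,  3.09174543e-04]), 'ft_force': array([-0.93887416, -0.19172154, -0.0098088 ]), 'torque': array([ 0.02248801, -0.01487946,  0.00469703]), 'gripper_width': 0.08526433176397175}
```

View pics/side1.png

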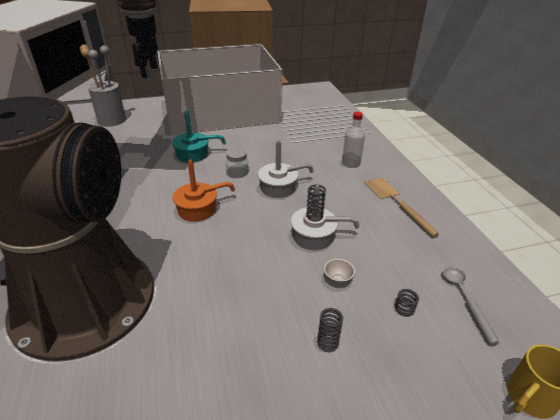

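View pics/top1.png

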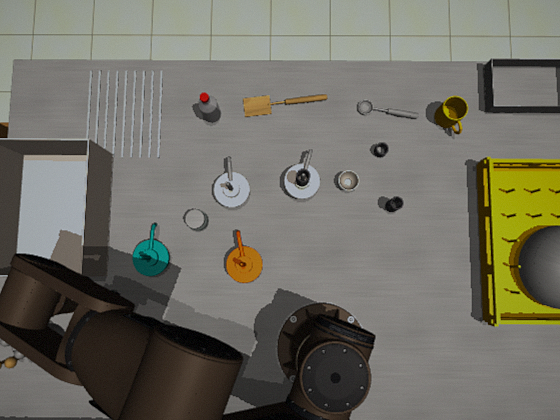

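Side view: tall spring at about (330,330), short spring (406,302), bare pump (278,180), finished pump (315,225). Top view: tall spring (393,204), short spring (380,150), bare pump (231,188).

```bash
cat > m.py <<'E'
from h import *
def fitcirc(p):
    A=np.c_[2*p,np.ones(len(p))];s=np.linalg.lstsq(A,(p**2).sum(1),rcond=None)[0];return s[:2],np.sqrt(s[2]+s[:2]@s[:2])
D={n:np.load(f"{n}1.npz") for n in("side","top")}
B={"side":dict(spring=(312,305,350,355),short=(390,285,422,318),bare=(255,138,302,195),done=(288,180,340,250)),
   "top":dict(spring=(378,190,412,218),short=(368,138,394,162),bare=(208,150,252,210),done=(280,145,322,202))}
for n in D:
    C=cloud(n,D[n]["d"].astype(float))
    print(n,"counter z",np.median(C[230:260,390:430,2]) if n=="top" else np.median(C[240:260,240:280,2]))
    for k,(a,b,c,d) in B[n].items():
        P=C[b:d,a:c].reshape(-1,3);P=P[P[:,2]>.01]
        print(k,len(P),"zmax %.4f"%P[:,2].max(),"mid",np.round((P.min(0)+P.max(0))/2,4),"ext",np.round(np.ptp(P,axis=0),3))
        for lo,hi in((.01,.03),(.03,.047),(.047,.054),(.06,.068),(.07,.09),(.09,.16)):
            Q=P[(P[:,2]>lo)&(P[:,2]<hi)]
            if len(Q)>5:print("   ",lo,hi,len(Q),np.round(np.r_[Q.mean(0),(Q.min(0)+Q.max(0))[:2]/2,np.ptp(Q,axis=0)],4))
E
python3 m.py
python3 - <<'E'
from h import *
a=[cv2.resize(np.load(f"{n}1.npz")["im"][y:y+h,x:x+w],(400,int(400*h/w)),interpolation=2) for n,x,y,w,h in(("side",240,130,120,100),("side",295,280,120,80),("top",195,140,120,70),("top",350,135,80,90))]
H=450;a=[cv2.copyMakeBorder(i,0,0,0,0,0) for i in a]
l=np.vstack([a[0],a[1]]);r=np.vstack([a[2],a[3]]);h=max(len(l),len(r))
p=lambda i:cv2.copyMakeBorder(i,0,h-len(i),0,0,0)
o=np.hstack([p(l),p(r)]);print(o.shape);cv2.imwrite("pics/c1.png",cv2.resize(o,(750,int(750*h/800))) if h<640 else cv2.resize(o,(700,int(700*h/800))))
E
```

```text
side counter z -0.0006242909964709549
spring 730 zmax 0.6809 mid [ 0.3524 -0.4272  0.3455] ext [0.242 0.437 0.671]
    0.01 0.03 148 [ 0.4474 -0.2355  0.0205  0.4517 -0.2301  0.0373  0.0392  0.0199]
    0.03 0.047 129 [ 0.4525 -0.2363  0.0393  0.4527 -0.2294  0.0389  0.0394  0.0169]
    0.047 0.054 70 [ 0.4469 -0.2272  0.051   0.4516 -0.2287  0.0366  0.0393  0.0069]
    0.06 0.068 90 [ 0.4477 -0.2304  0.0643  0.452  -0.2289  0.0377  0.0402  0.0079]
    0.07 0.09 208 [ 0.4538 -0.2279  0.0774  0.4531 -0.2285  0.0405  0.0399  0.0115]
short 352 zmax 0.6809 mid [ 0.4438 -0.4098  0.3457] ext [0.425 0.472 0.67 ]
    0.01 0.03 183 [ 0.6326 -0.1958  0.0208  0.6344 -0.1943  0.0396  0.0409  0.0195]
    0.03 0.047 163 [ 0.636  -0.1961  0.0374  0.6354 -0.1945  0.0415  0.0415  0.0123]
bare 1223 zmax 0.6809 mid [ 0.4016 -0.1507  0.3454] ext [0.341 0.99  0.671]
    0.01 0.03 179 [0.4854 0.2494 0.02   0.4953 0.2641 0.1008 0.0613 0.0199]
    0.03 0.047 152 [0.4864 0.2459 0.0375 0.4931 0.2614 0.0963 0.0569 0.0168]
    0.047 0.054 487 [0.4916 0.2754 0.0505 0.5036 0.2877 0.1261 0.1135 0.0069]
    0.06 0.
[... 1899 characters left out ...]
0.0079]
    0.07 0.09 19 [0.5147 0.2883 0.0734 0.5294 0.2873 0.0927 0.0437 0.0182]
    0.09 0.16 34 [0.4944 0.286  0.1346 0.4955 0.2876 0.0121 0.0136 0.0695]
done 1056 zmax 1.5649 mid [0.4493 0.063  0.7876] ext [0.396 0.112 1.555]
    0.01 0.03 8 [0.5902 0.0395 0.0113 0.5674 0.0527 0.1594 0.0918 0.0026]
    0.03 0.047 43 [0.5216 0.0711 0.0457 0.5291 0.0667 0.1072 0.0959 0.0056]
    0.047 0.054 473 [0.5219 0.0641 0.0509 0.5451 0.0636 0.1533 0.1086 0.007 ]
    0.06 0.068 102 [0.5473 0.0587 0.0635 0.5505 0.0752 0.1476 0.0852 0.0079]
    0.07 0.09 39 [0.5221 0.0632 0.0767 0.5503 0.0629 0.0993 0.0471 0.0188]
    0.09 0.16 158 [0.524  0.0645 0.1302 0.5245 0.0644 0.0381 0.0392 0.0677]
(683, 800, 3)
```

View pics/c1.png

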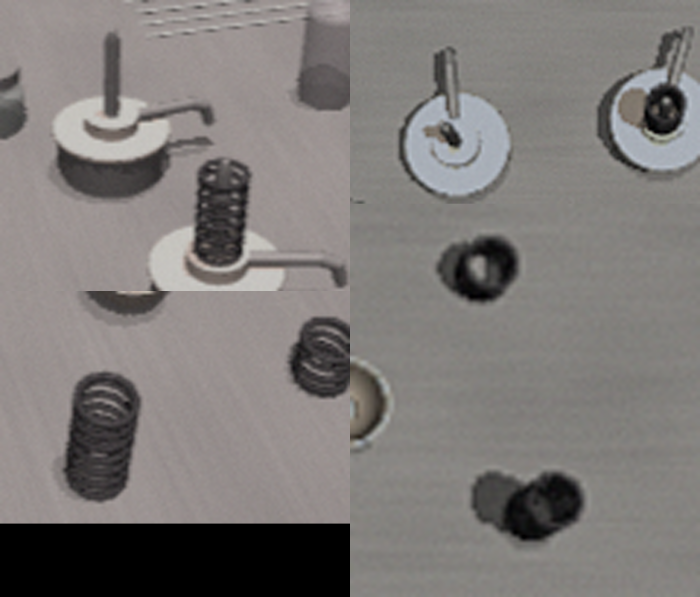

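Emit:
{"method": "step_arm", "body": {"xyz": [[-1,3,0],[-2.2,6.6,0],[-3.4,10.2,0],[-4.6,13.8,0],[-5.6,17,0],[-6.6,19.7,0],[-6.6,19.7,0]], "dr": [[0,0,0],[0,0,0],[0,0,0],[0,0,0],[0,0,0],[0,0,0],[0,0,0]], "gripper": [1,1,1,1,1,1,1]}}

```text
time: 0.68
ee_pos: [0.3634, 0.4974, 0.231]
tool_rot: [0.805, 0.593, -0.0, 0.001]
ft_force: [-0.2, -0.3, 0.4]
gripper_width: 0.0853
```

Emit:
{"method": "step_arm", "body": {"xyz": [[-2.4,2.7,0],[-5,5.6,0],[-7.8,8.8,0],[-10.6,11.9,0],[-13.4,15,0],[-16.2,18.2,0],[-19,21.3,0],[-21.8,24.5,0]], "dr": [[0,0,0],[0,0,0],[0,0,0],[0,0,0],[0,0,0],[0,0,0],[0,0,0],[0,0,0]], "gripper": [1,1,1,1,1,1,1,1]}}

```text
time: 1.35
ee_pos: [0.5288, 0.2209, 0.2312]
tool_rot: [0.804, 0.594, -0.0, -0.0]
ft_force: [1.0, 1.4, 0.2]
gripper_width: 0.0856
```

Emit:
{"method": "step_arm", "body": {"xyz": [[-3.2,1,0],[-6.4,2,0],[-9.6,3,0],[-12.9,4,0],[-16.1,5,0],[-19.3,5.9,0],[-22.5,6.9,0],[-25.8,7.9,0]], "dr": [[0,0,0],[0,0,0],[0,0,0],[0,0,0],[0,0,0],[0,0,0],[0,0,0],[0,0,0]], "gripper": [1,1,1,1,1,1,1,1]}}

```text
time: 2.02
ee_pos: [0.5278, -0.0484, 0.2312]
tool_rot: [0.804, 0.594, -0.0, -0.0]
ft_force: [1.2, 0.2, -0.3]
gripper_width: 0.0854
```

```bash
cat >> h.py <<'E'
from scipy.spatial.transform import Rotation
def go(p):
    s=read_state();R=Rotation.from_quat(s["tool_rot"]);print("t %.2f"%s["time"],"pos",np.round(s["ee_pos"],4),"tool-shift cm",np.round(R.inv().apply(np.array(p)-s["ee_pos"])*100,2),
      "q",np.round(s["tool_rot"],4),"F",np.round(s["ft_force"],2),"w %.4f"%s["gripper_width"],"j",np.round(s["joints"],2))
E
python3 -c "
from h import *
go((.452,-.2286,.23))"
```

```text
t 2.02 pos [ 0.5278 -0.0484  0.2312] tool-shift cm [-19.45  -1.96   0.12] q [ 8.041e-01  5.945e-01 -1.000e-04 -2.000e-04] F [ 1.24  0.21 -0.26] w 0.0854 j [-0.15  0.31  1.87  0.    0.96 -1.42]
```

Emit:
{"method": "step_arm", "body": {"xyz": [[-3.5,-0.3,0],[-7,-0.7,0],[-10.5,-1,0],[-14,-1.4,0],[-17,-1.7,0],[-19.4,-2,0],[-19.4,-2,0],[-19.4,-2,0]], "dr": [[0,0,0],[0,0,0],[0,0,0],[0,0,0],[0,0,0],[0,0,0],[0,0,0],[0,0,0]], "gripper": [1,1,1,1,1,1,1,1]}}

```text
time: 2.68
ee_pos: [0.4517, -0.2275, 0.2311]
tool_rot: [0.805, 0.593, -0.0, -0.0]
ft_force: [0.6, 0.1, -0.3]
gripper_width: 0.0855
```

```bash
python3 -c "
from h import *
go((.452,-.2286,.036))"
```

```text
t 2.68 pos [ 0.4517 -0.2275  0.2311] tool-shift cm [-0.1   0.07 19.51] q [ 8.049e-01  5.934e-01 -0.000e+00 -2.000e-04] F [ 0.57  0.15 -0.33] w 0.0855 j [-0.53  0.28  1.92  0.    0.94 -1.8 ]
```

Emit:
{"method": "step_arm", "body": {"xyz": [[-0.1,0,3],[-0.1,0,6],[-0.1,0,9],[-0.1,0,12],[-0.1,0,15],[-0.1,0,17.5],[-0.1,0,19.5],[-0.1,0,19.5]], "dr": [[0,0,0],[0,0,0],[0,0,0],[0,0,0],[0,0,0],[0,0,0],[0,0,0],[0,0,0]], "gripper": [1,1,1,1,1,1,1,1]}}

```text
time: 3.35
ee_pos: [0.4504, -0.2256, 0.0331]
tool_rot: [0.804, 0.595, -0.001, -0.002]
ft_force: [-1.3, 0.8, -0.7]
gripper_width: 0.0856
```

```bash
python3 -c "
from h import *
go((.452,-.2286,.036))
im,d=viewer.read_camera('side');np.savez('side2.npz',im=im,d=d)
cv2.imwrite('pics/s2.png',cv2.resize(im[230:400,230:430],(600,510)))"
```

```text
t 3.35 pos [ 0.4504 -0.2256  0.0331] tool-shift cm [-0.24  0.24 -0.3 ] q [ 0.8039  0.5948 -0.001  -0.0025] F [-1.27  0.79 -0.73] w 0.0856 j [-0.52  0.59  2.08  0.    0.48 -1.8 ]
```

View pics/s2.png

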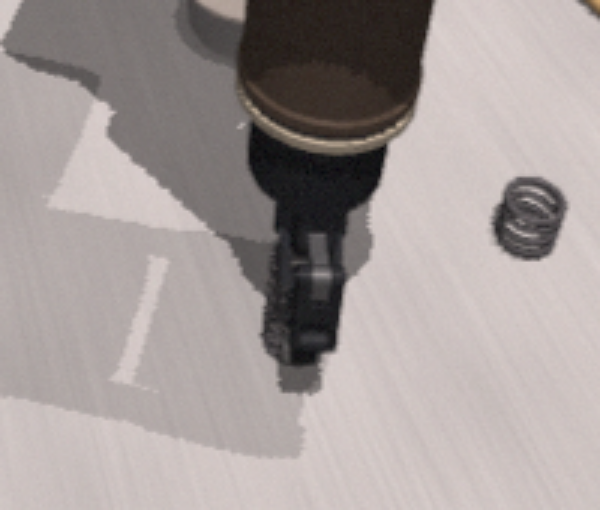

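The gripper straddles the spring (spring visible left of the near finger, crop (275,330)). I'll let the arm settle and check the centring.

Emit:
{"method": "step_arm", "body": {"xyz": [[0,0,0],[0,0,0],[0,0,0]], "dr": [[0,0,0],[0,0,0],[0,0,0]], "gripper": [1,1,1]}}

```text
time: 3.65
ee_pos: [0.4528, -0.228, 0.0377]
tool_rot: [0.804, 0.595, 0.0, 0.001]
ft_force: [0.2, -0.9, 0.1]
gripper_width: 0.0856
```

```bash
python3 -c "
from h import *
go((.4522,-.2286,.036))"
```

```text
t 3.65 pos [ 0.4528 -0.228   0.0377] tool-shift cm [-0.08 -0.04  0.17] q [8.041e-01 5.945e-01 4.000e-04 1.000e-03] F [ 0.19 -0.95  0.11] w 0.0856 j [-0.53  0.58  2.08 -0.    0.48 -1.8 ]
```

Emit:
{"method": "step_arm", "body": {"xyz": [[-0.1,0,0.1],[-0.1,0,0.1],[-0.1,0,0.1],[-0.1,0,0.1],[-0.1,0,0.1],[-0.1,0,0.1],[-0.1,0,0.1],[-0.1,0,0.1]], "dr": [[0,0,0],[0,0,0],[0,0,0],[0,0,0],[0,0,0],[0,0,0],[0,0,0],[0,0,0]], "gripper": [0.6,0.3,0,-0.1,-0.3,-0.5,-0.5,-0.5], "grip_force": 40}}

```text
time: 4.32
ee_pos: [0.4518, -0.229, 0.0357]
tool_rot: [0.804, 0.594, 0.0, 0.0]
ft_force: [-1.9, -0.6, 6.5]
gripper_width: 0.0402
```

Emit:
{"method": "step_arm", "body": {"xyz": [[0,0,0],[0,0,0],[0,0,0],[0,0,0]], "dr": [[0,0,0],[0,0,0],[0,0,0],[0,0,0]], "gripper": [-1,-1,-1,-1]}}

```text
time: 4.65
ee_pos: [0.4518, -0.229, 0.0357]
tool_rot: [0.804, 0.594, 0.0, 0.0]
ft_force: [-1.2, -2.0, 6.5]
gripper_width: 0.0399
```

```bash
python3 -c "
from h import *
go((.4522,-.2286,.25))"
```

```text
t 4.65 pos [ 0.4518 -0.229   0.0357] tool-shift cm [  0.04   0.04 -21.43] q [8.042e-01 5.944e-01 1.000e-04 4.000e-04] F [-1.23 -1.95  6.54] w 0.0399 j [-0.53  0.58  2.08 -0.    0.48 -1.8 ]
```

Emit:
{"method": "step_arm", "body": {"xyz": [[0,0,-1],[0,0,-3],[0,0,-6],[0,0,-9.5],[0,0,-13],[0,0,-16.5],[0,0,-19.5],[0,0,-21.4]], "dr": [[0,0,0],[0,0,0],[0,0,0],[0,0,0],[0,0,0],[0,0,0],[0,0,0],[0,0,0]], "gripper": [-1,-1,-1,-1,-1,-1,-1,-1]}}

```text
time: 5.32
ee_pos: [0.4521, -0.2289, 0.2533]
tool_rot: [0.804, 0.594, 0.001, 0.002]
ft_force: [0.7, -0.3, -2.4]
gripper_width: 0.0396
```

Emit:
{"method": "step_arm", "body": {"xyz": [[0,0,0],[0,0,0]], "dr": [[0,0,0],[0,0,0]], "gripper": [-1,-1]}}

```text
time: 5.48
ee_pos: [0.4518, -0.2288, 0.2507]
tool_rot: [0.804, 0.594, 0.0, 0.001]
ft_force: [-1.7, 0.3, -1.7]
gripper_width: 0.04
```

```bash
python3 -c "
from h import *
go((.52,0.03,.25))
go((.4955,0.2868,.25))
im,d=viewer.read_camera('side');np.savez('side3.npz',im=im,d=d)
s=read_state();p=s['ee_pos'];print([np.round(proj('side',p+np.array([0,0,z])),0) for z in(-.036,.044)])
cv2.imwrite('pics/s3.png',cv2.resize(im[130:330,230:430],(600,600)))"
```

```text
t 5.48 pos [ 0.4518 -0.2288  0.2507] tool-shift cm [26.74 -1.08  0.05] q [8.042e-01 5.943e-01 5.000e-04 1.100e-03] F [-1.74  0.3  -1.74] w 0.0400 j [-0.53  0.26  1.9   0.    0.98 -1.8 ]
t 5.48 pos [ 0.4518 -0.2288  0.2507] tool-shift cm [ 5.057e+01 -1.096e+01  2.000e-02] q [8.042e-01 5.943e-01 5.000e-04 1.100e-03] F [-1.74  0.3  -1.74] w 0.0400 j [-0.53  0.26  1.9   0.    0.98 -1.8 ]
[array([337., 263.]), array([343., 225.])]
```

View pics/s3.png

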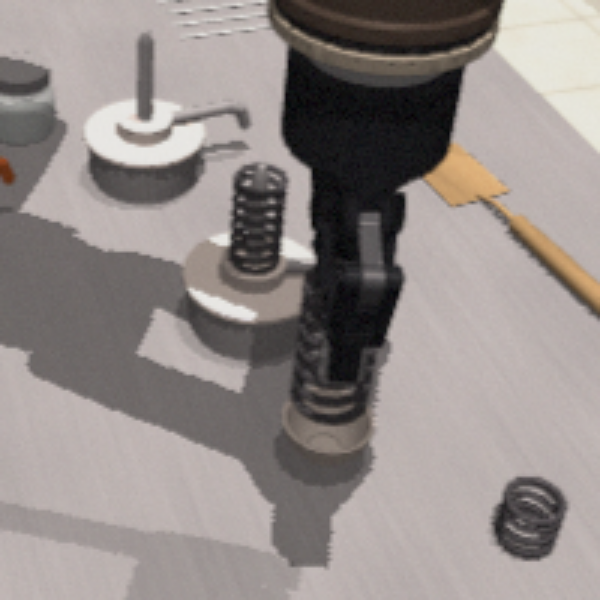

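Spring is held between the pads, upright (bottom at crop (330,410), as predicted). Moving over the pump.

Emit:
{"method": "step_arm", "body": {"xyz": [[2,-0.1,0],[5,-0.2,0],[8.5,-0.3,0],[12,-0.5,0],[15.5,-0.6,0],[19,-0.8,0],[22.8,-0.9,0],[26.6,-1.1,0]], "dr": [[0,0,0],[0,0,0],[0,0,0],[0,0,0],[0,0,0],[0,0,0],[0,0,0],[0,0,0]], "gripper": [-1,-1,-1,-1,-1,-1,-1,-1]}}

```text
time: 6.2
ee_pos: [0.5183, 0.0306, 0.2479]
tool_rot: [0.804, 0.594, -0.001, -0.001]
ft_force: [0.7, -0.5, -1.0]
gripper_width: 0.0403
```

Emit:
{"method": "step_arm", "body": {"xyz": [[3.5,-1.5,0],[7,-3,0],[10.5,-4.4,0],[14,-5.8,0],[17.5,-7.2,0],[20.5,-8.5,0],[22.7,-9.4,0],[24,-9.9,0]], "dr": [[0,0,0],[0,0,0],[0,0,0],[0,0,0],[0,0,0],[0,0,0],[0,0,0],[0,0,0]], "gripper": [-1,-1,-1,-1,-1,-1,-1,-1]}}

```text
time: 6.87
ee_pos: [0.4935, 0.2896, 0.2477]
tool_rot: [0.804, 0.595, -0.001, -0.0]
ft_force: [-1.1, 0.6, -1.4]
gripper_width: 0.0397
```

Emit:
{"method": "step_arm", "body": {"xyz": [[0,0,0],[0,0,0],[0,0,0],[0,0,0]], "dr": [[0,0,0],[0,0,0],[0,0,0],[0,0,0]], "gripper": [-1,-1,-1,-1]}}

```text
time: 7.2
ee_pos: [0.4949, 0.286, 0.2489]
tool_rot: [0.805, 0.594, -0.0, 0.0]
ft_force: [-0.7, 0.2, -1.6]
gripper_width: 0.0401
```

```bash
cat > look.py <<'E'
import sys
from h import *
go((.4955,0.2868,.25))
n=sys.argv[1];s=read_state();p=s['ee_pos']
im,d=viewer.read_camera('side');np.savez(f'side{n}.npz',im=im,d=d)
C=cloud('side',d.astype(float))
# spring part below the fingertips, by height slices
for lo,hi in((-.036,-.028),(-.028,-.02),(-.02,-.012),(-.012,-.004)):
    m=(C[...,2]>p[2]+lo)&(C[...,2]<p[2]+hi)&(np.hypot(C[...,0]-p[0],C[...,1]-p[1])<.032)
    Q=C[m]
    if len(Q)>5:print(lo,len(Q),"mid",np.round((Q.min(0)+Q.max(0))/2-p,4),"ext",np.round(np.ptp(Q,axis=0),4))
m=(np.hypot(C[...,0]-p[0],C[...,1]-p[1])<.032)&(C[...,2]>.16);print("lowest above .16: ",np.sort(C[m][:,2])[:8].round(4))
m=(np.hypot(C[...,0]-.4955,C[...,1]-.2868)<.014)&(C[...,2]>.075)&(C[...,2]<.14);Q=C[m]
if len(Q)>5:print("rod",len(Q),Q.mean(0).round(4),((Q.min(0)+Q.max(0))/2).round(4))
cv2.imwrite(f'pics/s{n}.png',cv2.resize(im[60:210,210:360],(600,600)))
E
python3 look.py 4
```

```text
t 7.20 pos [0.4949 0.286  0.2489] tool-shift cm [ 0.09  0.03 -0.11] q [ 8.045e-01  5.939e-01 -5.000e-04  0.000e+00] F [-0.69  0.21 -1.56] w 0.0401 j [ 0.47  0.35  1.76 -0.    1.03 -0.8 ]
-0.036 56 mid [ 0.0019 -0.0019 -0.0317] ext [0.04   0.0391 0.0071]
-0.028 22 mid [ 0.0007 -0.0024 -0.0239] ext [0.0375 0.0345 0.0077]
-0.02 34 mid [ 0.0023 -0.0016 -0.0161] ext [0.0377 0.0362 0.0076]
-0.012 37 mid [ 0.0011 -0.0045 -0.0074] ext [0.0391 0.0356 0.0067]
lowest above .16:  [0.2136 0.2141 0.2141 0.2143 0.2146 0.2147 0.2147 0.215 ]
rod 114 [0.4958 0.2845 0.1088] [0.4973 0.2877 0.1076]
```

View pics/s4.png

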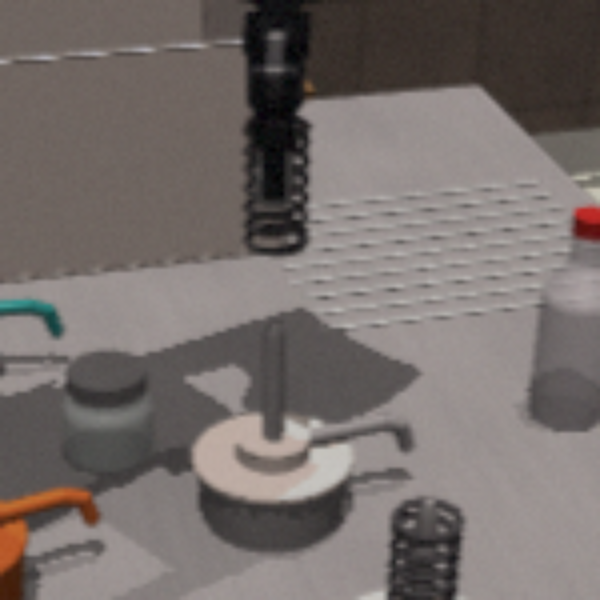

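Spring hangs upright at crop (277,190), its bottom about 60 mm over the rod tip (crop (275,322)); correct 2 mm and lower to the tip.

Emit:
{"method": "step_arm", "body": {"xyz": [[0.2,0,0.5],[0.2,0,1.5],[0.2,0,2.5],[0.2,0,3.5],[0.2,0,4.5],[0.2,0,5.2],[0.2,0,5.6],[0.2,0,5.6]], "dr": [[0,0,0],[0,0,0],[0,0,0],[0,0,0],[0,0,0],[0,0,0],[0,0,0],[0,0,0]], "gripper": [-1,-1,-1,-1,-1,-1,-1,-1]}}

```text
time: 7.92
ee_pos: [0.495, 0.289, 0.1921]
tool_rot: [0.804, 0.594, -0.001, -0.0]
ft_force: [0.2, -0.9, -1.5]
gripper_width: 0.0401
```

```bash
python3 look.py 5
python3 - <<'E'
from h import *
im,d=viewer.read_camera('top');p=read_state()['ee_pos'];print([np.round(proj('top',(p[0],p[1],z))) for z in(.16,.24)])
a=cv2.resize(np.load('side5.npz')['im'][90:190,230:330],(400,400));b=cv2.resize(im[140:220,190:270],(400,400));cv2.imwrite('pics/c5.png',np.hstack([a,b]))
E
```

```text
t 7.92 pos [0.495  0.289  0.1921] tool-shift cm [-0.2   0.11 -5.79] q [ 8.041e-01  5.944e-01 -9.000e-04 -1.000e-04] F [ 0.24 -0.86 -1.52] w 0.0401 j [ 0.48  0.42  1.82 -0.    0.91 -0.8 ]
-0.036 55 mid [ 0.0012 -0.0013 -0.0315] ext [0.0386 0.0398 0.0071]
-0.028 25 mid [ 0.001  -0.0031 -0.0241] ext [0.0394 0.0337 0.0077]
-0.02 25 mid [ 0.0016 -0.0064 -0.016 ] ext [0.0401 0.0315 0.0076]
-0.012 34 mid [ 0.0004 -0.0041 -0.0071] ext [0.037  0.0372 0.0062]
lowest above .16:  [0.16   0.16   0.16   0.1601 0.1601 0.1601 0.1602 0.1602]
rod 113 [0.4959 0.2848 0.1088] [0.4972 0.288  0.1071]
[array([227., 183.]), array([224., 178.])]
```

View pics/c5.png

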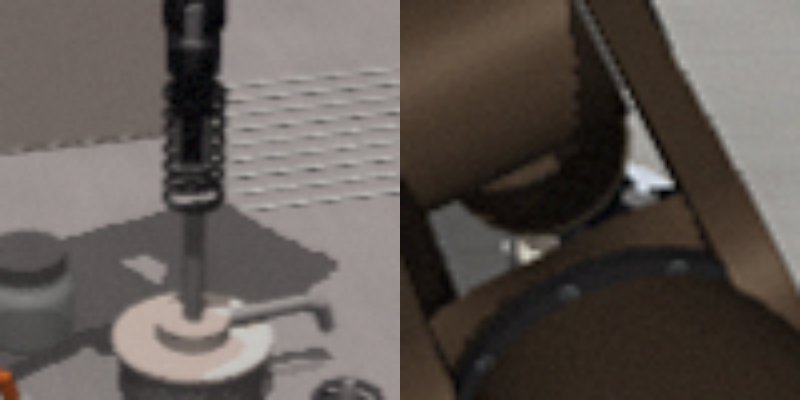

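Left panel: spring sits centred over the rod tip (about (193,205)); top view is blocked by the arm. Ease down.

Emit:
{"method": "step_arm", "body": {"xyz": [[0.1,0.1,0.4],[0.1,0.1,0.9],[0.1,0.1,1.4],[0.1,0.1,2],[0.1,0.1,2.6],[0.1,0.1,3.2],[0.1,0.1,3.8],[0.1,0.1,4.4]], "dr": [[0,0,0],[0,0,0],[0,0,0],[0,0,0],[0,0,0],[0,0,0],[0,0,0],[0,0,0]], "gripper": [-1,-1,-1,-1,-1,-1,-1,-1]}}

```text
time: 8.68
ee_pos: [0.4966, 0.2899, 0.1486]
tool_rot: [0.804, 0.594, -0.0, -0.0]
ft_force: [-0.1, 0.2, -1.4]
gripper_width: 0.04
```

Emit:
{"method": "step_arm", "body": {"xyz": [[-0.1,0,0.5],[-0.1,0,1],[-0.1,0,1.6],[-0.1,0,2.2],[-0.1,0,2.8],[-0.1,0,3.3],[-0.1,0,3.7],[-0.1,0,4]], "dr": [[0,0,0],[0,0,0],[0,0,0],[0,0,0],[0,0,0],[0,0,0],[0,0,0],[0,0,0]], "gripper": [-1,-1,-1,-1,-1,-1,-1,-1]}}

```text
time: 9.35
ee_pos: [0.4963, 0.2889, 0.1087]
tool_rot: [0.804, 0.594, -0.0, -0.0]
ft_force: [0.1, -0.3, -0.3]
gripper_width: 0.0396
```

Emit:
{"method": "step_arm", "body": {"xyz": [[0,0,0.1],[0,0,0.2],[0,0,0.3],[0,0,0.4],[0,0,0.5]], "dr": [[0,0,0],[0,0,0],[0,0,0],[0,0,0],[0,0,0]], "gripper": [-1,-1,-1,-1,-1]}}

```text
time: 9.77
ee_pos: [0.4965, 0.289, 0.1044]
tool_rot: [0.804, 0.594, 0.0, 0.0]
ft_force: [0.3, -0.3, -1.5]
gripper_width: 0.0398
```

Creep to contact.

Emit:
{"method": "step_arm", "body": {"xyz": [[0,0,0.1],[0,0,0.2],[0,0,0.3],[0,0,0.3]], "dr": [[0,0,0],[0,0,0],[0,0,0],[0,0,0]], "gripper": [-1,-1,-1,-1]}}

```text
time: 10.1
ee_pos: [0.4963, 0.2889, 0.1011]
tool_rot: [0.804, 0.594, -0.0, -0.0]
ft_force: [0.2, 0.7, -1.2]
gripper_width: 0.0399
```

Emit:
{"method": "step_arm", "body": {"xyz": [[0,0,0.05],[0,0,0.1],[0,0,0.1]], "dr": [[0,0,0],[0,0,0],[0,0,0]], "gripper": [-1,-1,-1]}}

```text
time: 10.35
ee_pos: [0.4966, 0.289, 0.1007]
tool_rot: [0.804, 0.594, 0.0, 0.0]
ft_force: [-1.9, -0.7, 7.1]
gripper_width: 0.0402
```

Contact at exactly the expected height. Check by picture before opening.

```bash
python3 look.py 6
```

```text
t 10.35 pos [0.4966 0.289  0.1007] tool-shift cm [ -0.24  -0.04 -14.93] q [8.042e-01 5.944e-01 2.000e-04 1.000e-04] F [-1.85 -0.7   7.12] w 0.0402 j [ 0.47  0.54  1.89 -0.    0.71 -0.8 ]
-0.036 74 mid [ 0.0011 -0.0046 -0.0321] ext [0.0512 0.0461 0.0076]
-0.028 23 mid [ 0.0004 -0.0033 -0.0238] ext [0.0367 0.0325 0.0072]
-0.02 29 mid [ 0.0018 -0.0072 -0.0163] ext [0.039  0.0269 0.007 ]
-0.012 30 mid [ 0.0017 -0.0079 -0.0072] ext [0.0394 0.0266 0.0064]
lowest above .16:  [0.1654 0.1662 0.1675 0.1692 0.1698 0.1709 0.1714 0.1724]
rod 20 [0.4895 0.2857 0.0908] [0.4931 0.285  0.1039]
```

View pics/s6.png

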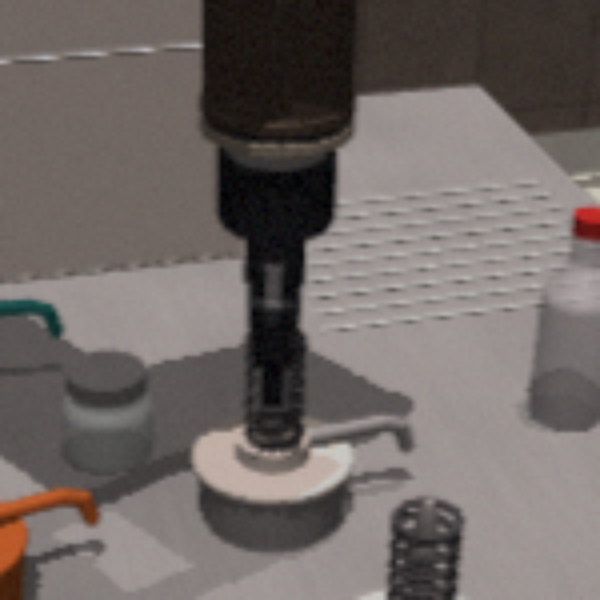

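The spring stands on the collar (crop (275,440)). Open slowly, then rise.

Emit:
{"method": "step_arm", "body": {"xyz": [[0,0,0],[0,0,0],[0,0,0],[0,0,0],[0,0,0],[0,0,0],[0,0,0],[0,0,0]], "dr": [[0,0,0],[0,0,0],[0,0,0],[0,0,0],[0,0,0],[0,0,0],[0,0,0],[0,0,0]], "gripper": [0,0.1,0.2,0.4,0.6,0.8,0.9,0.9], "grip_force": 20}}

```text
time: 11.07
ee_pos: [0.4964, 0.2889, 0.1003]
tool_rot: [0.804, 0.594, -0.0, -0.0]
ft_force: [1.1, 0.6, -0.2]
gripper_width: 0.0813
```

Emit:
{"method": "step_arm", "body": {"xyz": [[0,0,0],[0,0,0],[0,0,-0.5],[0,0,-1.5],[0,0,-3],[0,0,-5],[0,0,-7.5],[0,0,-10]], "dr": [[0,0,0],[0,0,0],[0,0,0],[0,0,0],[0,0,0],[0,0,0],[0,0,0],[0,0,0]], "gripper": [0.9,0.9,0.9,0.9,0.9,0.9,0.9,0.9]}}

```text
time: 11.73
ee_pos: [0.4962, 0.2888, 0.202]
tool_rot: [0.804, 0.594, -0.0, -0.0]
ft_force: [0.3, 0.3, 0.3]
gripper_width: 0.0812
```

Emit:
{"method": "step_arm", "body": {"xyz": [[0,0,-2],[0,0,-4],[0,0,-5],[0,0,-5],[0,0,-5],[0,0,-5]], "dr": [[0,0,0],[0,0,0],[0,0,0],[0,0,0],[0,0,0],[0,0,0]], "gripper": [0.9,0.9,0.9,0.9,0.9,0.9]}}

```text
time: 12.23
ee_pos: [0.4959, 0.2887, 0.2494]
tool_rot: [0.804, 0.594, -0.001, -0.0]
ft_force: [-0.5, 0.2, 0.1]
gripper_width: 0.0809
```

Run:
```python
from h import *
go((.4966,.289,.25))
im,d=viewer.read_camera('side');C=cloud('side',d.astype(float))
cv2.imwrite('pics/s7.png',cv2.resize(im[60:260,210:410],(600,600)))
for lo,hi in((.067,.077),(.077,.1),(.1,.12),(.12,.135),(.135,.144),(.146,.17)):
    m=(np.hypot(C[...,0]-.497,C[...,1]-.2875)<.034)&(C[...,2]>lo)&(C[...,2]<hi);Q=C[m]
    if len(Q)>3:print(lo,hi,len(Q),((Q.min(0)+Q.max(0))/2).round(4),np.ptp(Q,axis=0).round(4))
```

```text
t 12.23 pos [0.4959 0.2887 0.2494] tool-shift cm [ 0.05  0.05 -0.06] q [ 8.042e-01  5.944e-01 -6.000e-04 -1.000e-04] F [-0.52  0.23  0.12] w 0.0809 j [ 0.47  0.36  1.75 -0.    1.03 -0.8 ]
0.067 0.077 51 [0.4975 0.2861 0.072 ] [0.0414 0.0373 0.0098]
0.077 0.1 93 [0.4987 0.2872 0.0883] [0.0404 0.0381 0.0215]
0.1 0.12 84 [0.4978 0.2879 0.1103] [0.0392 0.0416 0.0194]
0.12 0.135 62 [0.4985 0.285  0.1275] [0.04   0.0362 0.0144]
0.135 0.144 58 [0.4972 0.2871 0.1395] [0.0365 0.0395 0.0088]
0.146 0.17 16 [0.4903 0.2853 0.1509] [0.0207 0.0215 0.0082]
```

View pics/s7.png

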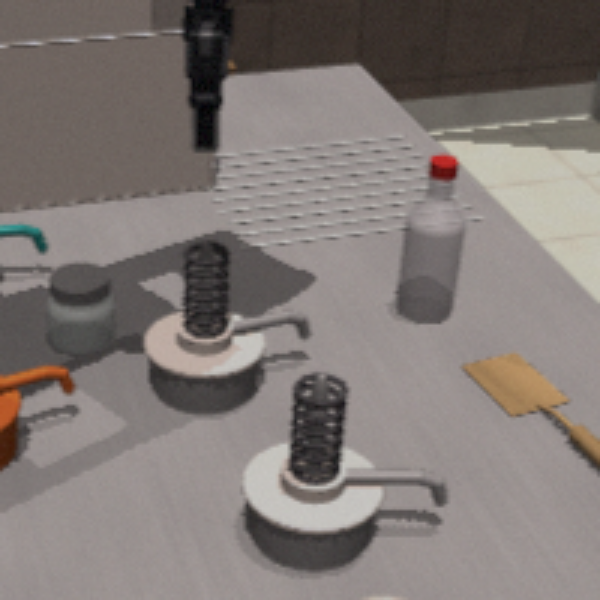

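The spring stands upright on the collar around the rod (crop (207,290)), just like the finished pump's. The gripper is clear.

```bash
python3 -c "
from h import *
print(ticket.job_done())"
```

```text
the job is handed in; nothing more can be done
None
```

The tall spring is on the bare pump: I threaded it over the rod, eased it down held in the gripper, and let go once it was seated. I handed the job in at about 12.3 s.

- **Seating:** contact came at the expected height with about 8 N, and nothing snagged on the way down, so no twisting was needed.
- **Last check:** after release, the side camera's depth showed the spring's coils from the collar to about 144 mm. Its axis was within about 2 mm of upright, around (0.498, 0.287), and the rod tip showed above it.
- **Robot:** the gripper was open and about 95 mm above the rod tip, touching nothing.
- **Not checked:** the arm blocked the top camera, so I have no overhead view of the seated spring.
- **Bystanders:** I did not touch the short spring. It was unmoved when last seen, before the transfer, but was outside the final picture.

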